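# Stir the polishing beads, then hold the drum cover over its screw holes

### The arm

A 6-joint arm with a two-finger parallel gripper is mounted at the origin on the work surface. World frame = base frame: x ahead of the robot, y to its left, z up, the work surface at z = 0. Lengths are in m, angles in rad, forces in N, time in s.
With the tool pointing down it reaches from about 0.35 to 0.975 m from the base axis. Payload 4.9 kg.
Tool frame: the origin (TCP) lies at the very end of the fingers, on their centre line; the grasp point (between the pads) lies 19 mm behind it; z points along the fingers, y is the line along which they close (so a half turn about z gives the same grasp; the last joint's range is limited). The gripper opens to 85 mm and grips with 20 to 120 N. Pads are 22 mm wide; open, the fingers measure 114 mm over their backs; the gripper's body (76 mm by 85 mm) begins 54 mm behind the grasp point. The pads swing forward as they close: fully open they stand 13 mm farther back than shut.
Start: joints at [-1.398, 0.053, 1.613, -0, 1.476, -0.119], TCP at [0.18, -0.599, 0.209] pointing down, gripper open.
Joint ranges: [-3.01, 3.01], [-1.01, 2.22], [0.06, 2.58], [-1.02, 4.17], [0.09, 2.62], [-3.14, 3.14]. Speed limits (rad/s): [2.57, 2.57, 3.14, 3.14, 3.14, 3.14].

### API

Orientations are given as a unit quaternion [w, x, y, z].
In Python, from plant import manip gives the robot as it stands.
- The arm moves only by the tool move_arm, never from a script. Its argument "plan" is a list that holds one entry, the list of rows, each a list of 7 numbers: the shift along the tool's x, y, z as a fraction of full scale, then the turn, a rotation vector about the tool's x, y, z as a fraction of full scale, then the closure, from 0 (fully open) to 1 (shut). In form: [[[dx, dy, dz, wx, wy, wz, fingers], ...]]. A call has exactly 10 rows; each row shifts and turns the commanded pose from where the row before left it, along the tool's axes as they then stand; what a row does not reach is not made up. Full scale, the value 1, is 0.12 m for a shift and 0.15 rad for a turn. A row lasts 1/8 s, in which the tool goes at most 62.5 mm and 10.7 degrees, less where a joint would pass 70% of its speed; a pose out of reach is approached as far as the arm can. A call with a number of a shift or a turn outside -1 to 1 is refused whole. A call with a gripper value outside its range is refused whole. The fingers move at their own pace and stop on an object; the grip force is fixed at half the most. Time passes only in rows, so rows that do not move let the fingers close, or fill a call up. It gives the time, the measured TCP pose, the force, the opening and the grip force at its end, in the units of the state.
- manip.state(): the state, without advancing time (a new reading comes with each control period).
- manip.grab_frame(name): name is "side" or "top"; returns a dict with "pixels" (480x640x3 uint8, blue, green, red), "depth" (480x640 float32, m along the optical axis (not along the pixel's ray), 0 where there is no reading), "vfov" (degrees; the focal length in pixels is half the picture's height over the tangent of half this angle, whatever the lens; pixels are square), "cx", "cy" (the principal point, pixels), "dist_coeffs" ([k1, k2, p1, p2, k3] as OpenCV has them; the pictures are not rectified), "view" (4x4, takes a point from world to camera coordinates). Camera axes: x right, y down, z forward; pixel columns grow to the right and rows downward; lengths in m; the calibration is good to about 2 mm. A picture is of the moment at which its call begins.
- manip.job_done(): hands the job in; it is judged then, once.
The state is a dict: "time": time; "joint_pos": joint angles; "joint_vel": joint speeds; "joint_efforts": joint torques, N m; "tool_pos": TCP position; "tool_rot": TCP orientation; "contact_force": force on the tool from outside, world axes, zero at the start; "ft_torque": the same for the moment, N m; "gripper_width": opening from 0.0 (shut) to 1.0 (fully open); "grasp_force": force on a finger pad.
Only numpy, scipy, OpenCV 4.12 (cv2) and the standard library are available. Lean on these libraries where they do the work, as an engineer would, in place of code of your own. Each camera call takes 0.05 s, during which the arm holds its last target. There are 200 camera calls.

### The job

Take the rod from its block, stir the beads round in the polishing drum with it until most of them have been moved on by about a bead's width or more, and stand the rod back in its block. Then pick up the cover and finish while holding it still and level over the drum, not touching it, about a centimetre above the flange, with its four holes lined up over the four threaded holes ready for the screws; do not let go. Keep all the beads in the drum, do not touch them with the fingers, and leave the cast, the jar and the bur block where they are.

Things in the scene. Friction and masses are not known exactly. Their poses are not given: they have to be found in the camera images.
- drum: Fixed steel polishing drum: round open pot, inner radius 38 mm, inner floor 6 mm above the bench, with a flat rectangular aluminium flange 130 (x) x 100 (y) x 8 mm around its 76 mm mouth, flange top 60 mm above the bench. Four threaded 7 mm holes in the flange at x +-53, y +-38 mm. Origin on the axis at bench level, z up
- drum_hole0 (a point): Mouth of the threaded hole at x +53, y +38 mm of the drum, at the flange's top, 60 mm above the bench
- drum_hole2 (a point): Mouth of the diagonally opposite threaded hole, at x -53, y -38 mm of the drum, at the flange's top
- cover_grip (a point): Grip point of the loose cover, 30 mm above its underside. Flat aluminium plate 130 (x) x 100 (y) x 6 mm, about 0.25 kg, flat on the bench at the start; a black bar 44 mm long (x), 14 mm thick (y) stands on its middle, top 46 mm above the underside. Four 12 mm holes at x +-53, y +-38 mm; same after a half turn, either way round will do
- cover_hole0 (a point): Centre of the cover's hole at x +53, y +38 mm, at the level of the plate's underside
- cover_hole2 (a point): Centre of the diagonally opposite hole of the cover, at x -53, y -38 mm, at the level of the plate's underside
- stand: Fixed wooden block 70 x 70 x 50 mm high with one upright round hole in the middle of its top, 17 mm across, widened at the mouth by 3 mm all round, 42 mm deep (bottom 8 mm above the bench). Origin on the hole's axis at bench level
- rod_mid (a point): Middle of the loose stirring rod, a plain white plastic rod 12 mm in diameter and 150 mm long (30 g), half-way along it; its z runs along the rod to its top. At the start it stands upright in the block's hole, its top 158 mm above the bench; it stands loosely and may lean a few degrees
- rod_foot (a point): Centre of the rod's lower end face, 75 mm below its middle
- bead0_mid (a point): Centre of bead 0 of six alike: a loose white ceramic cylinder 14 mm across and 13 mm tall, 12 g, standing on the drum's floor at the start, in a loose ring about 25 mm from the drum's axis with the middle left free
- bead1_mid (a point): Centre of bead 1, like bead 0
- bead2_mid (a point): Centre of bead 2, like bead 0
- bead3_mid (a point): Centre of bead 3, like bead 0
- bead4_mid (a point): Centre of bead 4, like bead 0
- bead5_mid (a point): Centre of bead 5, like bead 0
- cast_mid (a point): Loose dental cast: terracotta-coloured base 62 x 70 x 22 mm with a horseshoe of plaster teeth, 35 mm tall in all; leave alone. Point 17 mm above the bench
- jar_mid (a point): Loose squat amber jar, 56 mm across and 55 mm tall; leave alone. Point half-way up
- burs_mid (a point): Loose blue block 50 x 100 x 22 mm holding small steel burs, 50 mm tall in all; leave alone. Point at the block's centre
Not all that is in view belongs to the job. What is shaped like the part that bears cover_grip but brown is not meant.

How it is judged:
By the outcome, as a careful person would: the job done as asked, in the order asked, and still so for the second after the job is handed in, while the arm keeps its last pose, push and grip.
It also fails if it takes over 72 s, if anything falls off the work surface, if the arm or the gripper's body presses on something with over 40 N, if the wrist force passes 120 N, or if a joint passes its speed limit or range.

## Working session

There is one attempt and no reset: what is moved stays moved. The work goes in short steps, Python scripts to look and compute and a tool call to move; the robot and the scene stay as the last step left them, time stands still between calls to the robot, and variables do not carry over. Pictures are saved under pics/ and viewed, at most 12 in all, crops included, and the job is handed in when it is done.

Besides the shell and the picture viewer there is one more tool, called as name([rows], argument=value, ...), one row to a line, values as JSON. move_arm: Moves the arm, as the interface text tells. Its arguments: {"type":"object","properties":{"plan":{"type":"array"}},"required":["plan"]}

```bash
mkdir -p pics
cat > h.py <<'E'
import numpy as np, cv2
from plant import manip
def cam(n):
    f=manip.grab_frame(n); h,w=f["pixels"].shape[:2]
    fl=h/2/np.tan(np.radians(f["vfov"])/2)
    f["K"]=np.array([[fl,0,f["cx"]],[0,fl,f["cy"]],[0,0,1.]]); f["D"]=np.array(f["dist_coeffs"]); f["V"]=np.array(f["view"]); return f
def ray(f,uv):
    p=cv2.undistortPoints(np.array(uv,float).reshape(-1,1,2),f["K"],f["D"]).reshape(-1,2)
    R,t=f["V"][:3,:3],f["V"][:3,3]
    return -R.T@t,(np.c_[p,np.ones(len(p))]@R)
def onz(f,uv,z):
    o,d=ray(f,uv); return o+d*((z-o[2])/d[:,2])[:,None]
def depthpt(f,uv):
    o,d=ray(f,uv); return np.array([o+d[i]*f["depth"][int(round(v)),int(round(u))] for i,(u,v) in enumerate(uv)])
def proj(f,P):
    R,t=f["V"][:3,:3],f["V"][:3,3]
    return cv2.projectPoints(np.array(P,float).reshape(-1,1,3),cv2.Rodrigues(R)[0],t,f["K"],f["D"])[0].reshape(-1,2)
E
python3 - <<'E'
from h import *
for n in("top","side"):
    f=cam(n); cv2.imwrite(f"pics/{n}0.png",f["pixels"]); print(n,f["K"][0,0],f["cx"],f["cy"],f["D"],(-f["V"][:3,:3].T@f["V"][:3,3]).round(3),f["V"][:3,:3].round(2).tolist(),(f["depth"]>0).mean())
s=manip.state();print(s["tool_pos"],s["tool_rot"],s["time"])
E
```

```text
top 609.9626006295978 318.97824682545274 226.2285855053761 [0.05482553 0.         0.         0.         0.        ] [0.338 0.005 1.3  ] [[-0.01, -1.0, -0.0], [-0.99, 0.01, -0.13], [0.13, 0.0, -0.99]] 0.9959505208333334
side 583.5960790662316 321.96358919896596 235.60517252534973 [0.01297245 0.         0.         0.         0.        ] [0.367 0.964 1.044] [[-0.99, -0.12, -0.01], [-0.08, 0.71, -0.7], [0.09, -0.7, -0.71]] 0.9961165364583333
[ 0.17972592 -0.59797876  0.20787423] [-9.28165614e-04  9.89372306e-01  1.45401440e-01 -1.32564213e-05] 0.1
```

View pics/top0.png

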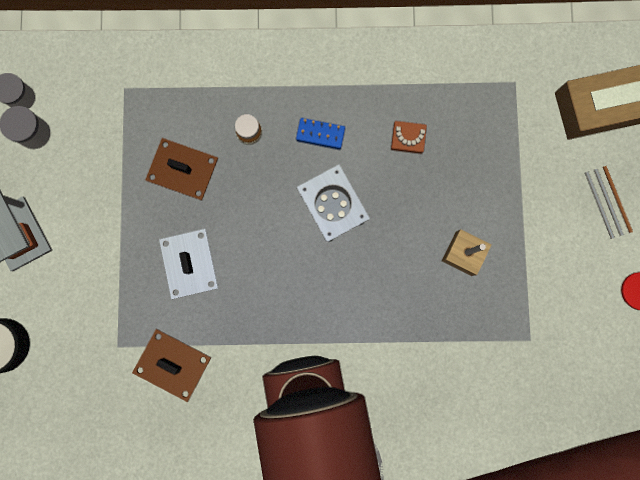

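View pics/side0.png

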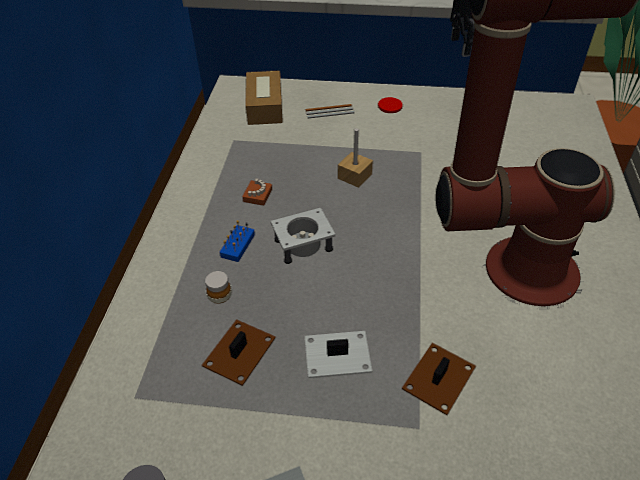

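The top view shows the silver cover at (188,263), with its black bar at (186,263). The look-alikes are the brown plates at (181,168) and (171,365), and the drum's own silver flange at (333,203). I choose the silver plate. The stand is at (467,252), with the rod top at (483,247); the bur block, cast and jar lie at the top. The thin rods at (605,200) are off the mat and not the ones meant.

```bash
cat > m.py <<'E'
from h import *
def plate(f,cuv,z,r=55):
    g=cv2.cvtColor(f["pixels"],cv2.COLOR_BGR2HSV); m=((g[...,2]>165)&(g[...,1]<40)).astype(np.uint8)
    w=np.zeros_like(m); cv2.circle(w,cuv,r,1,-1); m*=w
    n,l,s,c=cv2.connectedComponentsWithStats(m); i=1+np.argmax(s[1:,4]); m=(l==i).astype(np.uint8)
    h=max(cv2.findContours(m,cv2.RETR_EXTERNAL,cv2.CHAIN_APPROX_NONE)[0],key=cv2.contourArea).reshape(-1,2)
    P=onz(f,h,z); r=cv2.minAreaRect((P[:,:2]*1000).astype(np.float32)); return r,m
E
python3 - <<'E'
from m import *
f=cam("top"); s=cam("side")
for n,F,a,b in(("top",f,(333,203),(188,263)),("side",s,(303,230),(338,354))):
    print(n,"drum",plate(F,a,.06)[0],"cover",plate(F,b,.006)[0])
    g=F["pixels"]
print("depth rod top",depthpt(f,[(483,247),(482,247),(484,246)]).round(4).tolist(), "cover",depthpt(f,[(186,263),(205,285)]).round(3).tolist(),"drum",depthpt(f,[(320,185),(350,222),(333,203)]).round(3).tolist())
def crop(F,u,v,w,k):return cv2.resize(F["pixels"][v-w:v+w,u-w:u+w],(400,300 if 0 else 400),interpolation=cv2.INTER_CUBIC)
top=np.hstack([crop(f,333,203,40,10),crop(f,467,252,40,10)])
cv2.imwrite("pics/c1.png",top)
cv2.imwrite("pics/c2.png",np.hstack([crop(f,188,263,45,1),crop(s,355,155,40,1)]))
E
```

```text
top drum ((546.43115234375, -23.732086181640625), (130.7423858642578, 100.5519027709961), 27.908170700073242) cover ((428.9519348144531, 283.59393310546875), (130.12782287597656, 99.96117401123047), 12.517035484313965)
side drum ((545.3666381835938, -6.593793869018555), (5.420534133911133, 5.993162155151367), 61.718482971191406) cover ((431.9115295410156, 248.2452392578125), (21.28285789489746, 0.0002512931823730469), 6.472171783447266)
depth rod top [[0.4412, -0.3012, 0.1585], [0.4414, -0.2999, 0.1564], [0.4431, -0.3034, 0.1578]] cover [[0.427, 0.279, 0.044], [0.383, 0.246, 0.013]] drum [[0.584, 0.002, 0.057], [0.505, -0.059, 0.063], [0.554, -0.026, 0.009]]
```

View pics/c1.png

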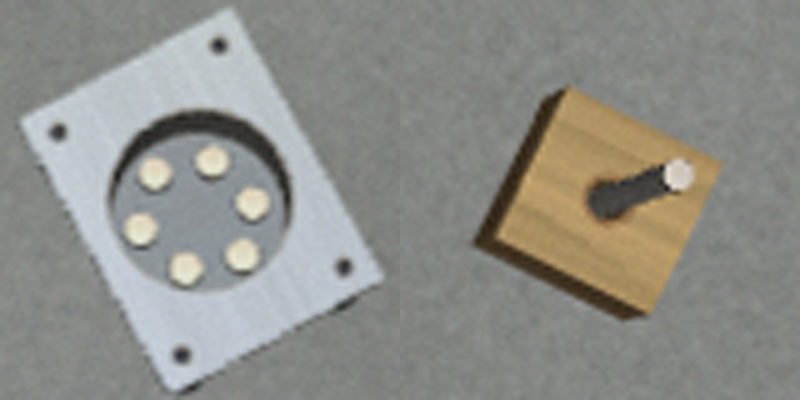

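View pics/c2.png

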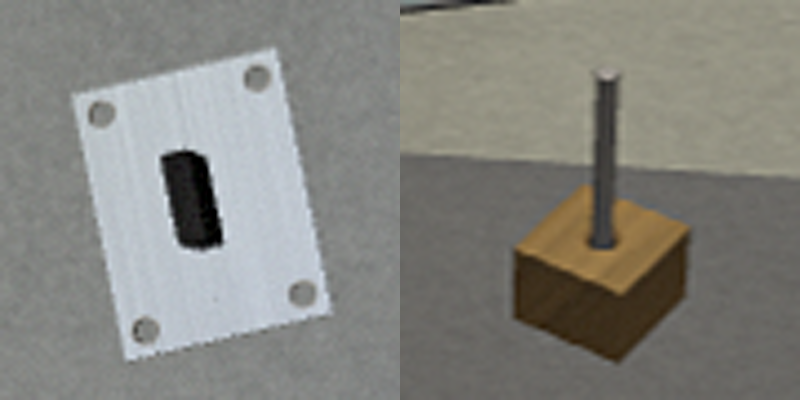

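The close crops confirm the silver plate with its black bar and four holes at pixels (154–212, 235–293). The drum has four flange holes and six beads in its ring. The rod leans only slightly in the block.

Run:
```python
from m import *
f=cam("top"); s=cam("side")
def up(p,o,k): return (np.array(p,float)+.5)/k-.5+np.array(o)
dh=onz(f,up([(219,45),(58,131),(344,266),(182,355)],(293,163),5),.06)
ch=onz(f,up([(257,78),(102,114),(146,330),(302,293)],(143,218),400/90),.003)
st=onz(f,up([(168,88),(322,163),(250,318),(97,240)],(427,212),5),.05)
for n,P in(("drum",dh),("cover",ch),("stand",st)):
    print(n,P.mean(0).round(4),[np.linalg.norm(P[a]-P[b]).round(4) for a,b in((0,1),(0,2),(1,3),(0,3),(1,2))],P.round(4).tolist())
print("rodtop",onz(f,up([(279,175)],(427,212),5),.158).round(4),"foot exit",onz(f,up([(210,200)],(427,212),5),.05).round(4))
print("side rodtop",onz(s,up([(207,74)],(315,115),5),.158).round(4),"exit",onz(s,up([(202,243)],(315,115),5),.05).round(4),
 "stand",onz(s,up([(185,187),(290,232),(222,295),(113,245)],(315,115),5),.05).mean(0).round(4))
b=onz(f,up([(155,172),(212,160),(252,203),(243,254),(186,267),(141,229)],(293,163),5),.019)
r=b[:,:2]-[.5464,-.0237]; print("beads",np.c_[np.hypot(*r.T)*1000,np.degrees(np.arctan2(r[:,1],r[:,0]))].round(1).tolist())
q=manip.state(); print(q["tool_pos"],q["gripper_width"])
```

```text
drum [ 0.5465 -0.0241  0.06  ] [np.float64(0.0758), np.float64(0.1057), np.float64(0.1062), np.float64(0.1303), np.float64(0.1304)] [[0.6109, -0.0328, 0.06], [0.5757, 0.0344, 0.06], [0.5177, -0.0825, 0.06], [0.4818, -0.0154, 0.06]]
cover [0.4292 0.2839 0.003 ] [np.float64(0.0755), np.float64(0.1299), np.float64(0.1298), np.float64(0.1057), np.float64(0.1057)] [[0.489, 0.2584, 0.003], [0.4727, 0.3321, 0.003], [0.3695, 0.3093, 0.003], [0.3857, 0.2358, 0.003]]
stand [ 0.4411 -0.3002  0.05  ] [np.float64(0.0691), np.float64(0.0991), np.float64(0.0978), np.float64(0.0698), np.float64(0.0708)] [[0.4883, -0.2855, 0.05], [0.4565, -0.3468, 0.05], [0.3936, -0.3145, 0.05], [0.4261, -0.2539, 0.05]]
rodtop [[ 0.442  -0.3003  0.158 ]] foot exit [[ 0.4419 -0.3006  0.05  ]]
side rodtop [[ 0.4443 -0.2973  0.158 ]] exit [[ 0.4436 -0.2937  0.05  ]] stand [ 0.4437 -0.297   0.05  ]
beads [[26.0, 43.6], [24.5, -15.3], [23.6, -78.2], [25.5, -132.0], [22.9, 166.4], [24.9, 103.2]]
[ 0.17976781 -0.59834351  0.2085813 ] 1.0008893744577883
```

move_arm([
  [[0,0,0,0,0,0.97,0],[0,0,0,0,0,0.97,0],[0.2,0,0,0,0,0,0],[0.2,0,0,0,0,0,0],[0,0,0,0,0,0,0],[0,0,0,0,0,0,0],[0,0,0,0,0,0,0],[0,0,0,0,0,0,0],[0,0,0,0,0,0,0],[0,0,0,0,0,0,0]],
])

```text
time: 1.55
tool_pos: [0.2276, -0.5986, 0.209]
tool_rot: [0.0, 1.0, 0.0, -0.0]
contact_force: [-0.4, 0.0, 1.0]
gripper_width: 0.997
grasp_force: 0.0
```

move_arm([
  [[0.199,-0.278,0,0,0,0,0],[0.199,-0.278,0,0,0,0,0],[0.199,-0.278,0,0,0,0,0],[0.199,-0.278,0,0,0,0,0],[0.199,-0.278,0,0,0,0,0],[0.199,-0.278,0,0,0,0,0],[0.199,-0.278,0,0,0,0,0],[0.199,-0.278,0,0,0,0,0],[0.199,-0.276,0,0,0,0,0],[0,0,0,0,0,0,0]],
])

```text
time: 2.8
tool_pos: [0.4435, -0.2966, 0.2092]
tool_rot: [0.0, 1.0, 0.002, 0.0]
contact_force: [-0.6, -0.1, -0.4]
gripper_width: 0.999
grasp_force: 0.0
```

Run:
```python
from h import *
s=cam("side");f=cam("top")
q=manip.state();print(q["tool_pos"],proj(s,[q["tool_pos"]]),proj(f,[q["tool_pos"]]))
a=cv2.resize(s["pixels"][60:200,280:420],(400,400),interpolation=cv2.INTER_CUBIC)
b=cv2.resize(f["pixels"][180:320,400:540],(400,400),interpolation=cv2.INTER_CUBIC)
cv2.imwrite("pics/g1.png",np.hstack([a,b]))
```

```text
[ 0.44243457 -0.29842948  0.20909615] [[357.33064098 112.40766965]] [[488.90667532 243.66359832]]
```

View pics/g1.png

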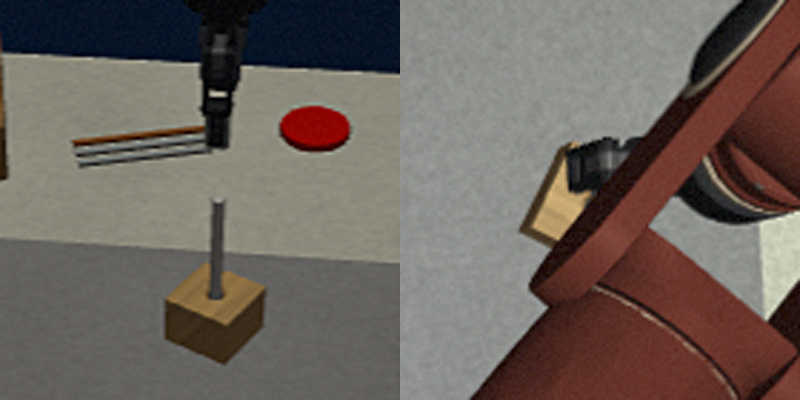

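The side view shows the fingertips at (217,148) in the crop, straight above the rod top at (217,200). The top view is blocked by the arm. I descend and grip.

move_arm([
  [[0,0,0.18,0,0,0,0],[0,0,0.18,0,0,0,0],[0,0,0.18,0,0,0,0],[0,0,0.18,0,0,0,0],[0,0,0.18,0,0,0,0],[0,0,0,0,0,0,0.5],[0,0,0,0,0,0,1],[0,0,0,0,0,0,1],[0,0,0,0,0,0,1],[0,0,0,0,0,0,1]],
])

```text
time: 4.15
tool_pos: [0.443, -0.2989, 0.1021]
tool_rot: [0.001, 1.0, 0.0, 0.001]
contact_force: [-0.2, -0.4, 2.4]
gripper_width: 0.118
grasp_force: 58.4
```

move_arm([
  [[0,0,-0.1,0,0,0,1],[0,0,-0.15,0,0,0,1],[0,0,-0.15,0,0,0,1],[0,0,-0.15,0,0,0,1],[0,0,-0.15,0,0,0,1],[0.1,-0.25,0,0,0,0,1],[0.1,-0.25,0,0,0,0,1],[0.1,-0.25,0,0,0,0,1],[0.1,-0.25,0,0,0,0,1],[0.1,-0.25,0,0,0,0,1]],
])

```text
time: 5.4
tool_pos: [0.5028, -0.1474, 0.1859]
tool_rot: [0.0, 1.0, 0.0, 0.0]
contact_force: [0.0, -0.7, 0.4]
gripper_width: 0.122
grasp_force: 58.5
```

move_arm([
  [[0.1,-0.25,0,0,0,0,1],[0.1,-0.25,0,0,0,0,1],[0.1,-0.25,0,0,0,0,1],[0.07,-0.25,0,0,0,0,1],[0,-0.06,0,0,0,0,1],[0,0,0,0,0,0,1],[0,0,0,0,0,0,1],[0,0,0,0,0,0,1],[0,0,0,0,0,0,1],[0,0,0,0,0,0,1]],
])

```text
time: 6.65
tool_pos: [0.5466, -0.0214, 0.185]
tool_rot: [0.0, 1.0, 0.0, 0.0]
contact_force: [0.2, -0.5, -0.5]
gripper_width: 0.121
grasp_force: 58.5
```

Run:
```python
from h import *
s=cam("side")
q=manip.state();t=q["tool_pos"];print(t,q["gripper_width"],"expected foot px",proj(s,[t-[0,0,.091],[.5464,-.0237,.06],[.5475,-.022,.06],[.5475,-.022,.006]]))
cv2.imwrite("pics/g2.png",cv2.resize(s["pixels"][110:270,220:400],(720,640))[:600])
```

```text
[ 0.54661664 -0.02126984  0.18498707] 0.12143470311373677 expected foot px [[302.51457204 217.25433677]
 [303.27175869 226.80389368]
 [302.71748973 227.2618046 ]
 [303.51954466 242.83555743]]
```

View pics/g2.png

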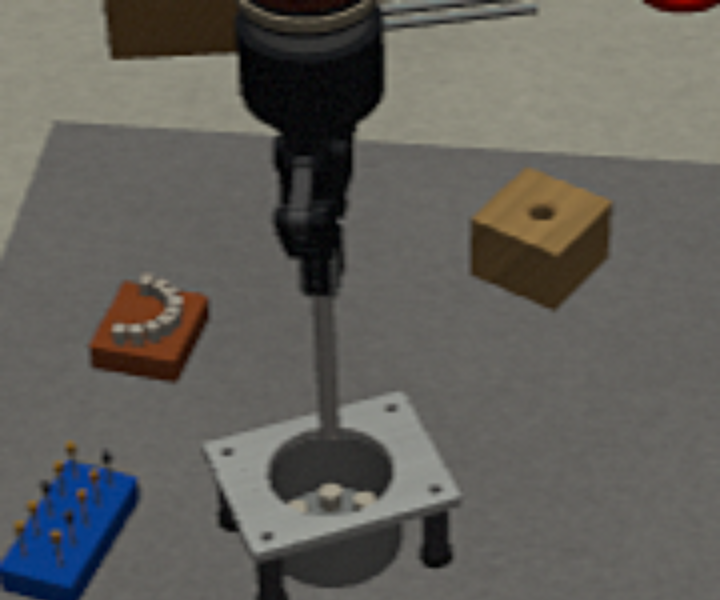

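The side view shows the rod foot at about (302,219), just above the drum mouth, which is centred at about (303,227). It lies on the axis as intended. I lower it into the free middle and move out into the gap at -48°.

move_arm([
  [[0,0,0.133,0,0,0,1],[0,0,0.133,0,0,0,1],[0,0,0.133,0,0,0,1],[0,0,0.133,0,0,0,1],[0,0,0.133,0,0,0,1],[0,0,0,0,0,0,1],[0.032,0.036,0,0,0,0,1],[0.032,0.036,0,0,0,0,1],[0.032,0.036,0,0,0,0,1],[0.032,0.036,0,0,0,0,1]],
])

```text
time: 7.95
tool_pos: [0.5626, -0.0388, 0.1056]
tool_rot: [0.0, 1.0, 0.0, 0.0]
contact_force: [-0.3, -0.2, -0.5]
gripper_width: 0.12
grasp_force: 58.5
```

move_arm([
  [[0.047,-0.065,0,0,0,0,1],[0.017,-0.078,0,0,0,0,1],[-0.017,-0.078,0,0,0,0,1],[-0.047,-0.065,0,0,0,0,1],[-0.069,-0.04,0,0,0,0,1],[-0.08,-0.008,0,0,0,0,1],[-0.076,0.025,0,0,0,0,1],[-0.059,0.054,0,0,0,0,1],[-0.033,0.073,0,0,0,0,1],[0,0.08,0,0,0,0,1]],
])

```text
time: 9.2
tool_pos: [0.5258, -0.0255, 0.1063]
tool_rot: [-0.001, 1.0, 0.0, 0.003]
contact_force: [3.8, 1.1, 0.0]
gripper_width: 0.119
grasp_force: 58.6
```

move_arm([
  [[0.033,0.073,0,0,0,0,1],[0.059,0.054,0,0,0,0,1],[0.076,0.025,0,0,0,0,1],[0.08,-0.008,0,0,0,0,1],[0.069,-0.04,0,0,0,0,1],[0.047,-0.065,0,0,0,0,1],[0.017,-0.078,0,0,0,0,1],[-0.017,-0.078,0,0,0,0,1],[-0.047,-0.065,0,0,0,0,1],[-0.069,-0.04,0,0,0,0,1]],
])

```text
time: 10.45
tool_pos: [0.5543, -0.0012, 0.1056]
tool_rot: [0.003, 1.0, 0.001, 0.001]
contact_force: [0.4, -9.4, 0.1]
gripper_width: 0.123
grasp_force: 61.8
```

Run:
```python
from h import *
s=cam("side");f=cam("top")
a=cv2.resize(s["pixels"][190:270,250:350],(500,400)); b=cv2.resize(f["pixels"][140:260,280:390],(300,400))
cv2.imwrite("pics/g3.png",np.hstack([a,b])); print(manip.state()["tool_pos"],manip.state()["contact_force"])
```

```text
[ 0.55374804 -0.0012977   0.10562859] [-0.39517143 -6.89193062 -0.58395349]
```

View pics/g3.png

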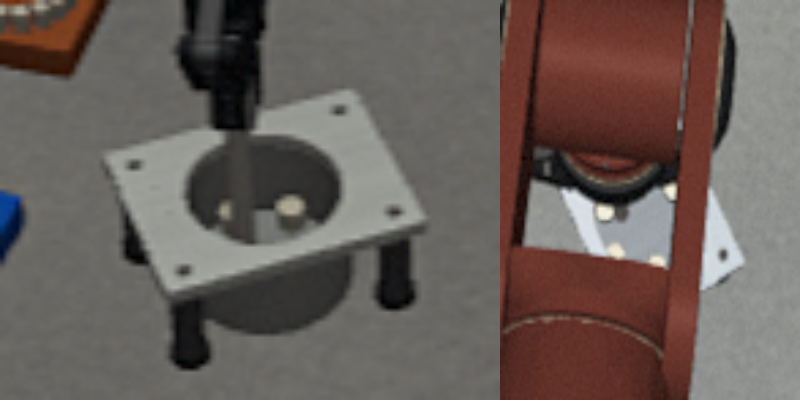

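The pictures show the beads still in the drum and shifted, and the rod inside with clear flange. I sweep about half a turn more at a slightly smaller radius, then return to the middle.

move_arm([
  [[-0.005,0.016,0,0,0,0,1],[-0.074,-0.007,0,0,0,0,1],[-0.07,0.023,0,0,0,0,1],[-0.055,0.05,0,0,0,0,1],[-0.03,0.067,0,0,0,0,1],[0,0.073,0,0,0,0,1],[0.03,0.067,0,0,0,0,1],[0.055,0.05,0,0,0,0,1],[0.07,0.023,0,0,0,0,1],[0.074,-0.007,0,0,0,0,1]],
])

```text
time: 11.8
tool_pos: [0.5531, -0.0421, 0.1044]
tool_rot: [-0.0, 1.0, 0.0, -0.001]
contact_force: [-0.4, 0.4, -0.6]
gripper_width: 0.121
grasp_force: 58.6
```

move_arm([
  [[0,0,-0.1,0,0,0,1],[0,0,-0.15,0,0,0,1],[0,0,-0.15,0,0,0,1],[0,0,-0.15,0,0,0,1],[0,0,-0.13,0,0,0,1],[0,0,0,0,0,0,1],[-0.1,0.24,0,0,0,0,1],[-0.1,0.24,0,0,0,0,1],[-0.1,0.24,0,0,0,0,1],[-0.1,0.24,0,0,0,0,1]],
])

```text
time: 13.05
tool_pos: [0.5042, -0.1579, 0.1858]
tool_rot: [-0.0, 1.0, 0.0, -0.001]
contact_force: [-0.9, 0.1, -0.0]
gripper_width: 0.118
grasp_force: 58.6
```

move_arm([
  [[-0.1,0.24,0,0,0,0,1],[-0.1,0.24,0,0,0,0,1],[-0.1,0.24,0,0,0,0,1],[-0.1,0.24,0,0,0,0,1],[-0.1,0.22,0,0,0,0,1],[0,0,0,0,0,0,1],[0,0,0,0,0,0,1],[0,0,0,0,0,0,1],[0,0,0,0,0,0,1],[0,0,0,0,0,0,1]],
])

```text
time: 14.3
tool_pos: [0.4456, -0.2985, 0.1868]
tool_rot: [0.0, 1.0, 0.001, 0.0]
contact_force: [-0.5, 0.5, 0.1]
gripper_width: 0.122
grasp_force: 58.6
```

Run:
```python
from m import *
s=cam("side");f=cam("top")
t=manip.state()["tool_pos"];print(t,manip.state()["gripper_width"],proj(s,[t-[0,0,.094],[.4425,-.2987,.05]]))
g=cv2.cvtColor(f["pixels"],cv2.COLOR_BGR2HSV)
a=cv2.resize(s["pixels"][90:200,300:410],(400,400)); b=cv2.resize(f["pixels"][163:243,293:373],(400,400),interpolation=cv2.INTER_CUBIC)
cv2.imwrite("pics/g4.png",np.hstack([a,b]))
```

```text
[ 0.44548706 -0.29873245  0.1868396 ] 0.11841080791765303 [[354.89469585 149.33065191]
 [355.56085169 162.08842096]]
```

View pics/g4.png

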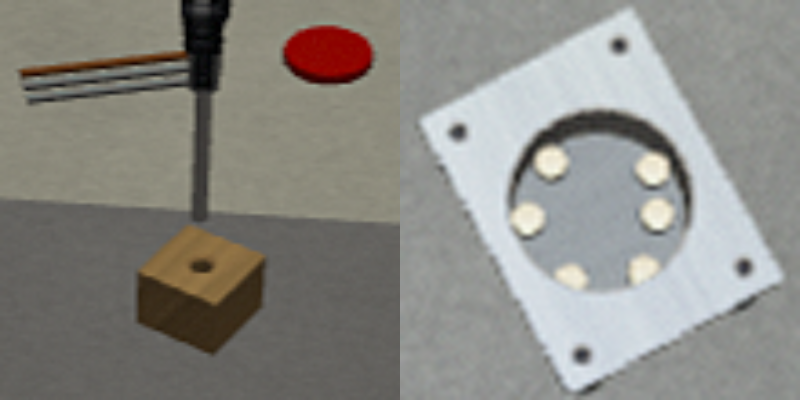

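The left half shows the rod straight, with its foot at (355,150) over the hole at about (355.5,163). The right half shows all six beads in the drum, now spread along the wall. They don't form a train, so the rod may have slipped past some of them. I have time to stir again farther out, where the push is more tangential.

```bash
cat > b.py <<'E'
from h import *
def beads(f,c=(.5464,-.0237)):
    g=f["pixels"].astype(int); m=((g[...,2]>205)&(g[...,2]-g[...,0]>12)).astype(np.uint8)
    w=np.zeros_like(m); u=proj(f,[[*c,.019]])[0]; cv2.circle(w,tuple(int(x) for x in u.round()),20,1,-1); m*=w
    n,l,s,cc=cv2.connectedComponentsWithStats(m)
    k=[i for i in range(1,n) if s[i,4]>12]; P=onz(f,cc[k],.019); r=(P[:,:2]-c)*1000
    o=np.c_[np.hypot(*r.T),np.degrees(np.arctan2(r[:,1],r[:,0])),s[k,4]]; return o[np.argsort(o[:,1])].round(1)
E
python3 - <<'E'
from b import *
f=cam("top"); cv2.imwrite("pics/stir1.png",f["pixels"]); 
print("now",beads(f).tolist())
g=dict(f); g["pixels"]=cv2.imread("pics/top0.png"); print("start",beads(g).tolist()); print(manip.state()["tool_pos"])
E
```

```text
now [[29.7, -141.6, 23.0], [25.8, -88.6, 23.0], [30.7, -49.6, 24.0], [30.5, 40.0, 23.0], [29.8, 91.0, 27.0], [28.5, 155.3, 19.0]]
start [[25.5, -133.2, 25.0], [23.7, -77.2, 21.0], [23.9, -16.1, 22.0], [26.1, 44.0, 22.0], [24.9, 103.4, 23.0], [23.2, 166.8, 24.0]]
[ 0.44542002 -0.29882735  0.18683478]
```

The angles suggest that the first stir mostly pressed the beads out to the wall. I stir again at a radius of 28 mm, entering through the gap near -5°.

move_arm([
  [[0.113,-0.254,0,0,0,0,1],[0.113,-0.254,0,0,0,0,1],[0.113,-0.254,0,0,0,0,1],[0.113,-0.254,0,0,0,0,1],[0.113,-0.254,0,0,0,0,1],[0.113,-0.254,0,0,0,0,1],[0.113,-0.254,0,0,0,0,1],[0.113,-0.254,0,0,0,0,1],[0.113,-0.254,0,0,0,0,1],[0,0,0,0,0,0,1]],
])

```text
time: 15.7
tool_pos: [0.5676, -0.0229, 0.1868]
tool_rot: [-0.0, 1.0, 0.002, -0.0]
contact_force: [-0.1, -0.9, -1.0]
gripper_width: 0.117
grasp_force: 58.7
```

Run:
```python
from h import *
s=cam("side"); t=manip.state()["tool_pos"]; print(t,proj(s,[t-[0,0,.094]]))
```

```text
[ 0.5672539  -0.0239912   0.18671514] [[294.08855215 216.20859993]]
```

move_arm([
  [[0,0,0.135,0,0,0,1],[0,0,0.135,0,0,0,1],[0,0,0.135,0,0,0,1],[0,0,0.135,0,0,0,1],[0,0,0.135,0,0,0,1],[0,0,0,0,0,0,1],[0.033,0.003,0,0,0,0,1],[0.033,0.003,0,0,0,0,1],[0,0,0,0,0,0,1],[0,0,0,0,0,0,1]],
])

```text
time: 17.0
tool_pos: [0.5754, -0.0253, 0.1062]
tool_rot: [0.0, 1.0, 0.0, 0.0]
contact_force: [-0.0, 0.1, -1.3]
gripper_width: 0.114
grasp_force: 58.7
```

move_arm([
  [[-0.005,-0.073,0,0,0,0,1],[-0.027,-0.068,0,0,0,0,1],[-0.047,-0.056,0,0,0,0,1],[-0.062,-0.039,0,0,0,0,1],[-0.071,-0.018,0,0,0,0,1],[-0.073,0.005,0,0,0,0,1],[-0.068,0.027,0,0,0,0,1],[-0.056,0.047,0,0,0,0,1],[-0.039,0.062,0,0,0,0,1],[-0.018,0.071,0,0,0,0,1]],
])

```text
time: 18.25
tool_pos: [0.5199, -0.0201, 0.1066]
tool_rot: [-0.0, 1.0, 0.001, 0.001]
contact_force: [4.4, 0.4, 0.3]
gripper_width: 0.116
grasp_force: 58.8
```

Run:
```python
from b import *
f=cam("top"); s=cam("side"); cv2.imwrite("pics/m_top.png",f["pixels"]); cv2.imwrite("pics/m_side.png",s["pixels"])
print(beads(f).tolist(),beads(s,(.548,-.0205)).tolist()); q=manip.state(); print(q["tool_pos"],q["contact_force"])
```

```text
Traceback (most recent call last):
  File "b.py", line 6, in beads
    k=[i for i in range(1,n) if s[i,4]>12]; P=onz(f,cc[k],.019); r=(P[:,:2]-c)*1000
                                              ~~~^^^^^^^^^^^^^^
  File "h.py", line 12, in onz
    o,d=ray(f,uv); return o+d*((z-o[2])/d[:,2])[:,None]
        ~~~^^^^^^
  File "h.py", line 8, in ray
    p=cv2.undistortPoints(np.array(uv,float).reshape(-1,1,2),f["K"],f["D"]).reshape(-1,2)
      ~~~~~~~~~~~~~~~~~~~^^^^^^^^^^^^^^^^^^^^^^^^^^^^^^^^^^^^^^^^^^^^^^^^^^
cv2.error: OpenCV(4.12.0) /io/opencv/modules/calib3d/src/undistort.dispatch.cpp:347: error: (-215:Assertion failed) CV_IS_MAT(_src) && CV_IS_MAT(_dst) && (_src->rows == 1 || _src->cols == 1) && (_dst->rows == 1 || _dst->cols == 1) && _src->cols + _src->rows - 1 == _dst->rows + _dst->cols - 1 && (CV_MAT_TYPE(_src->type) == CV_32FC2 || CV_MAT_TYPE(_src->type) == CV_64FC2) && (CV_MAT_TYPE(_dst->type) == CV_32FC2 || CV_MAT_TYPE(_dst->type) == CV_64FC2) in function 'cvUndistortPointsInternal'
```

move_arm([
  [[0.05,0,0,0,0,0,1],[0,0,-0.17,0,0,0,1],[0,0,-0.17,0,0,0,1],[0,0,-0.17,0,0,0,1],[0,0,-0.17,0,0,0,1],[0,0.3,0,0,0,0,1],[0,0.3,0,0,0,0,1],[0,0.3,0,0,0,0,1],[0,0.3,0,0,0,0,1],[0,0,0,0,0,0,1]],
])

```text
time: 19.6
tool_pos: [0.5252, -0.1662, 0.1882]
tool_rot: [0.0, 1.0, -0.001, 0.0]
contact_force: [0.4, 0.8, -1.6]
gripper_width: 0.122
grasp_force: 58.8
```

Run:
```python
from b import *
f=cam("top"); s=cam("side"); cv2.imwrite("pics/n_top.png",f["pixels"])
print(beads(f).tolist()); t=manip.state()["tool_pos"]; print(t,proj(s,[t-[0,0,.094]]))
```

```text
[[29.4, -141.0, 21.0], [25.5, -88.9, 24.0], [30.7, -49.6, 24.0], [29.5, 67.1, 29.0], [30.1, 107.0, 24.0], [27.7, 171.3, 15.0]]
[ 0.525256   -0.16415921  0.18790286] [[319.05038526 179.17661948]]
```

Run:
```python
from h import *
t=np.array(manip.state()["tool_pos"])
for n in("side","top"):
    s=cam(n); vv,uu=np.mgrid[0:480,0:640]; uv=np.c_[uu.ravel(),vv.ravel()]
    o,d=ray(s,uv); P=o+d*s["depth"].reshape(-1,1)
    r=np.hypot(P[:,0]-t[0],P[:,1]-t[1])
    for z in np.arange(.07,.19,.01):
        k=(r<.03)&(abs(P[:,2]-z)<.005)
        if k.sum()>3: print(n,z.round(3),k.sum(),((P[k].mean(0)-t)*1000).round(1))
```

```text
side 0.1 16 [  9.1   6.8 -87. ]
side 0.11 15 [  9.8   6.5 -77.2]
side 0.12 13 [  8.2   6.2 -68.4]
side 0.13 16 [  7.5   7.2 -56.8]
side 0.14 15 [  5.4   4.4 -47.6]
side 0.15 17 [  6.9   5.  -37.9]
side 0.16 15 [  4.9   5.  -27.3]
side 0.17 18 [  5.8   5.  -18.2]
side 0.18 16 [ 5.7  4.8 -7.5]
top 0.11 7 [  2.8   3.  -79. ]
top 0.12 4 [  3.    4.  -65.4]
top 0.13 5 [  0.1   1.6 -59.2]
top 0.14 6 [ -0.1   2.5 -47.5]
```

The rod has pivoted about 3° in the pads, with its foot about 4–5 mm off towards +x, because nipped beads forced it aside. I re-enter through the +x gap and press the foot lightly to the wall there, which straightens the rod. Then I sweep close to the wall so that the push is purely tangential.

move_arm([
  [[0.063,-0.242,0,0,0,0,1],[0.063,-0.242,0,0,0,0,1],[0.063,-0.242,0,0,0,0,1],[0.063,-0.242,0,0,0,0,1],[0.063,-0.242,0,0,0,0,1],[0,0,0,0,0,0,1],[0,0,0.17,0,0,0,1],[0,0,0.17,0,0,0,1],[0,0,0.17,0,0,0,1],[0,0,0.17,0,0,0,1]],
])

```text
time: 21.05
tool_pos: [0.5622, -0.0194, 0.1035]
tool_rot: [-0.0, 1.0, -0.0, -0.001]
contact_force: [-0.7, 0.3, 0.6]
gripper_width: 0.124
grasp_force: 58.8
```

move_arm([
  [[0,0,0,0,0,0,1],[0.025,0,0,0,0,0,1],[0.025,0,0,0,0,0,1],[0.025,0,0,0,0,0,1],[0.025,0,0,0,0,0,1],[0.02,0,0,0,0,0,1],[0,0,0,0,0,0,1],[0,0,0,0,0,0,1],[0,0,0,0,0,0,1],[0,0,0,0,0,0,1]],
])

```text
time: 22.3
tool_pos: [0.5759, -0.0189, 0.1055]
tool_rot: [-0.0, 1.0, 0.0, -0.002]
contact_force: [-5.4, 0.3, 3.3]
gripper_width: 0.122
grasp_force: 59.0
```

move_arm([
  [[0.018,0,0,0,0,0,1],[-0.021,-0.077,0,0,0,0,1],[-0.043,-0.067,0,0,0,0,1],[-0.062,-0.05,0,0,0,0,1],[-0.037,-0.014,0,0,0,0,1],[-0.037,-0.014,0,0,0,0,1],[-0.04,-0.002,0,0,0,0,1],[-0.04,-0.002,0,0,0,0,1],[-0.039,0.01,0,0,0,0,1],[-0.039,0.01,0,0,0,0,1]],
])

```text
time: 23.55
tool_pos: [0.536, 0.0062, 0.1057]
tool_rot: [-0.001, 1.0, 0.0, -0.0]
contact_force: [0.2, 0.4, -0.6]
gripper_width: 0.121
grasp_force: 58.8
```

Run:
```python
from h import *
f=cam("top"); s=cam("side"); q=manip.state(); print(q["tool_pos"],q["contact_force"])
a=cv2.resize(s["pixels"][190:260,260:340],(420,400)); b=cv2.resize(f["pixels"][163:243,293:373],(380,400))
cv2.imwrite("pics/g5.png",np.hstack([a,b]))
```

```text
[0.53579524 0.00591091 0.10550746] [-0.17661625 -0.69781868 -0.90102195]
```

move_arm([
  [[-0.039,0.021,0,0,0,0,1],[-0.039,0.021,0,0,0,0,1],[-0.03,0.031,0,0,0,0,1],[-0.03,0.031,0,0,0,0,1],[-0.019,0.037,0,0,0,0,1],[-0.014,0.037,0,0,0,0,1],[-0.002,0.04,0,0,0,0,1],[-0.002,0.04,0,0,0,0,1],[0.011,0.038,0,0,0,0,1],[0.011,0.038,0,0,0,0,1]],
])

```text
time: 24.9
tool_pos: [0.5188, -0.0306, 0.1061]
tool_rot: [-0.005, 1.0, -0.0, 0.001]
contact_force: [0.3, 14.4, 2.0]
gripper_width: 0.119
grasp_force: 68.6
```

move_arm([
  [[0.05,-0.1,0,0,0,0,1],[0.05,0,-0.1,0,0,0,1],[0,0,-0.19,0,0,0,1],[0,0,-0.2,0,0,0,1],[0,0,-0.2,0,0,0,1],[0,0.3,0,0,0,0,1],[0,0.3,0,0,0,0,1],[0,0.3,0,0,0,0,1],[0,0.3,0,0,0,0,1],[0,0,0,0,0,0,1]],
])

```text
time: 26.15
tool_pos: [0.5303, -0.1694, 0.1896]
tool_rot: [0.001, 1.0, -0.001, 0.0]
contact_force: [0.1, 0.5, -0.1]
gripper_width: 0.121
grasp_force: 58.9
```

```bash
cat > rod.py <<'E'
from b import *
t=np.array(manip.state()["tool_pos"]); print(t)
f=cam("top"); print(beads(f).tolist()); s=cam("side")
vv,uu=np.mgrid[0:480,0:640]; o,d=ray(s,np.c_[uu.ravel(),vv.ravel()]); P=o+d*s["depth"].reshape(-1,1)
r=np.hypot(P[:,0]-t[0],P[:,1]-t[1])
for z in -np.arange(.01,.11,.02):
    k=(r<.03)&(abs(P[:,2]-t[2]-z)<.01)
    if k.sum()>3: print(z.round(3),k.sum(),((P[k].mean(0)-t)*1000).round(1))
E
python3 - <<'E'
from rod import *
b=cv2.resize(f["pixels"][163:243,293:373],(400,400),interpolation=cv2.INTER_CUBIC);a=cv2.resize(s["pixels"][120:260,240:380],(400,400),interpolation=cv2.INTER_CUBIC)
cv2.imwrite("pics/g6.png",np.hstack([a,b]))
E
```

```text
[ 0.53033851 -0.16941631  0.18956596]
[[29.3, -161.7, 21.0], [11.9, -145.8, 28.0], [29.7, -132.2, 18.0], [31.6, -104.9, 24.0], [26.4, -78.9, 28.0], [31.0, -49.8, 24.0]]
-0.01 33 [  3.5   5.8 -11. ]
-0.03 32 [  3.6   7.6 -29.5]
-0.05 34 [  4.    6.9 -50.6]
-0.07 29 [  4.6   7.5 -70.2]
-0.09 19 [  4.8   5.8 -86.9]
```

View pics/g6.png

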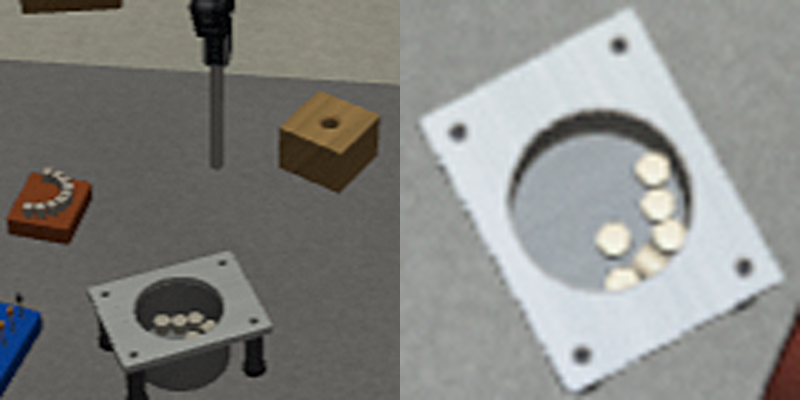

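The picture shows the beads gathered in a train on the right and lower right, at crop (653,168) to (620,280), with one at (613,240). All six are in the drum and the rod hangs straight. The forward end has moved less, so I push the train on by about 70° more.

move_arm([
  [[-0.009,-0.267,0,0,0,0,1],[-0.009,-0.267,0,0,0,0,1],[-0.009,-0.267,0,0,0,0,1],[-0.009,-0.267,0,0,0,0,1],[-0.009,-0.267,0,0,0,0,1],[0,0,0.175,0,0,0,1],[0,0,0.175,0,0,0,1],[0,0,0.175,0,0,0,1],[0,0,0.175,0,0,0,1],[-0.025,-0.015,0,0,0,0,1]],
])

```text
time: 27.5
tool_pos: [0.5201, -0.0045, 0.1022]
tool_rot: [-0.0, 1.0, 0.0, -0.002]
contact_force: [-0.2, -0.2, -0.3]
gripper_width: 0.125
grasp_force: 59.3
```

move_arm([
  [[-0.017,0.035,0,0,0,0,1],[-0.011,0.037,0,0,0,0,1],[-0.005,0.038,0,0,0,0,1],[0.001,0.039,0,0,0,0,1],[0.007,0.038,0,0,0,0,1],[0.013,0.036,0,0,0,0,1],[0.018,0.034,0,0,0,0,1],[0,0,0,0,0,0,1],[0,0,0,0,0,0,1],[0,0,0,0,0,0,1]],
])

```text
time: 28.75
tool_pos: [0.5225, -0.0307, 0.1052]
tool_rot: [-0.006, 1.0, 0.0, -0.0]
contact_force: [-1.1, 13.1, 5.0]
gripper_width: 0.12
grasp_force: 70.1
```

move_arm([
  [[0.05,-0.1,0,0,0,0,1],[0.05,0,-0.1,0,0,0,1],[0,0,-0.19,0,0,0,1],[0,0,-0.2,0,0,0,1],[0,0,-0.2,0,0,0,1],[0,0.3,0,0,0,0,1],[0,0.3,0,0,0,0,1],[0,0.3,0,0,0,0,1],[0,0.3,0,0,0,0,1],[0,0,0,0,0,0,1]],
])

```text
time: 30.0
tool_pos: [0.5348, -0.1702, 0.1883]
tool_rot: [0.001, 1.0, -0.001, 0.0]
contact_force: [0.4, 0.4, 1.1]
gripper_width: 0.122
grasp_force: 60.1
```

Run:
```python
from rod import *
o,d=ray(f,[(0,0)])
for b in beads(f):
    p=[.5464+b[0]/1000*np.cos(np.radians(b[1])),-.0237+b[0]/1000*np.sin(np.radians(b[1])),.019]; u=proj(f,[p]); print(b[1],depthpt(f,u)[0,2].round(4))
cv2.imwrite("pics/g7top.png",cv2.resize(f["pixels"][163:243,293:373],(400,400)))
```

```text
[ 0.53480257 -0.17022924  0.18832393]
[[29.2, -161.0, 20.0], [29.9, -131.0, 17.0], [10.8, -120.3, 25.0], [28.1, -92.1, 56.0], [31.0, -49.8, 24.0]]
-0.01 33 [  3.5   6.8 -10.6]
-0.03 33 [  4.1   7.5 -30.3]
-0.05 29 [  4.8   6.9 -50.1]
-0.07 33 [  5.6   6.6 -70.1]
-0.09 20 [  5.    6.8 -86.8]
-161.0 0.0263
-131.0 0.023
-120.3 0.0195
-92.1 0.0205
-49.8 0.0223
```

The chain jams when pushed from its tail. I wedge the rod between the two front beads (at 281° and 310°) and sweep the front one on by itself.

move_arm([
  [[0.042,-0.286,0,0,0,0,1],[0.042,-0.286,0,0,0,0,1],[0.042,-0.286,0,0,0,0,1],[0.042,-0.286,0,0,0,0,1],[0,0,0,0,0,0,1],[0,0,0.173,0,0,0,1],[0,0,0.173,0,0,0,1],[0,0,0.173,0,0,0,1],[0,0,0.173,0,0,0,1],[0.017,0.06,0,0,0,0,1]],
])

```text
time: 31.35
tool_pos: [0.5556, -0.0371, 0.102]
tool_rot: [-0.0, 1.0, 0.0, -0.002]
contact_force: [-0.4, 0.0, 0.7]
gripper_width: 0.121
grasp_force: 60.1
```

move_arm([
  [[0.017,0.06,0,0,0,0,1],[0.041,-0.027,0,0,0,0,1],[0.035,-0.035,0,0,0,0,1],[0.027,-0.042,0,0,0,0,1],[0.017,-0.047,0,0,0,0,1],[0.007,-0.049,0,0,0,0,1],[-0.003,-0.05,0,0,0,0,1],[-0.1,0,0,0,0,0,1],[-0.05,0,0,0,0,0,1],[0,0,0,0,0,0,1]],
])

```text
time: 32.6
tool_pos: [0.555, -0.0145, 0.1043]
tool_rot: [0.0, 1.0, 0.0, 0.0]
contact_force: [0.3, -0.0, 0.4]
gripper_width: 0.122
grasp_force: 60.1
```

move_arm([
  [[0,0,-0.15,0,0,0,1],[0,0,-0.18,0,0,0,1],[0,0,-0.18,0,0,0,1],[0,0,-0.18,0,0,0,1],[0,0.3,0,0,0,0,1],[0,0.3,0,0,0,0,1],[0,0.3,0,0,0,0,1],[0,0.3,0,0,0,0,1],[0,0,0,0,0,0,1],[0,0,0,0,0,0,1]],
])

```text
time: 33.85
tool_pos: [0.5561, -0.1582, 0.1881]
tool_rot: [0.0, 1.0, 0.0, 0.001]
contact_force: [-0.5, 1.1, -0.3]
gripper_width: 0.119
grasp_force: 60.1
```

```bash
python3 rod.py
```

```text
[ 0.55609796 -0.15823453  0.18810758]
[[29.1, -162.3, 18.0], [29.8, -133.2, 18.0], [11.0, -119.4, 26.0], [31.6, -107.9, 27.0], [26.9, -78.8, 26.0], [30.5, -37.8, 28.0]]
-0.01 32 [ 3.3  5.7 -9.6]
-0.03 35 [  3.8   6.  -29.7]
-0.05 31 [  4.2   5.5 -50.7]
-0.07 31 [  5.3   5.3 -70.7]
-0.09 21 [  5.4   6.3 -86.7]
```

move_arm([
  [[0,-0.259,0,0,0,0,1],[0,-0.259,0,0,0,0,1],[0,-0.259,0,0,0,0,1],[0,-0.259,0,0,0,0,1],[0,0,0.173,0,0,0,1],[0,0,0.173,0,0,0,1],[0,0,0.173,0,0,0,1],[0,0,0.173,0,0,0,1],[0.011,0.044,0,0,0,0,1],[0.011,0.044,0,0,0,0,1]],
])

```text
time: 35.2
tool_pos: [0.557, -0.0432, 0.1025]
tool_rot: [-0.003, 1.0, -0.0, -0.002]
contact_force: [-1.2, 7.1, -4.3]
gripper_width: 0.118
grasp_force: 61.2
```

move_arm([
  [[0.011,0.044,0,0,0,0,1],[0,0,0,0,0,0,1],[0.034,-0.022,0,0,0,0,1],[0.03,-0.027,0,0,0,0,1],[0.025,-0.032,0,0,0,0,1],[0.02,-0.035,0,0,0,0,1],[0.014,-0.038,0,0,0,0,1],[0.008,-0.04,0,0,0,0,1],[0.002,-0.04,0,0,0,0,1],[-0.005,-0.04,0,0,0,0,1]],
])

```text
time: 36.45
tool_pos: [0.5767, -0.0174, 0.1056]
tool_rot: [0.001, 1.0, 0.0, 0.002]
contact_force: [-0.7, -0.8, 0.5]
gripper_width: 0.12
grasp_force: 60.4
```

move_arm([
  [[-0.07,0,0,0,0,0,1],[0,0,-0.15,0,0,0,1],[0,0,-0.18,0,0,0,1],[0,0,-0.18,0,0,0,1],[0,0,-0.18,0,0,0,1],[0,0.3,0,0,0,0,1],[0,0.3,0,0,0,0,1],[0,0.3,0,0,0,0,1],[0,0.3,0,0,0,0,1],[0,0,0,0,0,0,1]],
])

```text
time: 37.7
tool_pos: [0.5668, -0.1633, 0.1882]
tool_rot: [0.0, 1.0, -0.001, 0.001]
contact_force: [-0.2, 0.4, -0.6]
gripper_width: 0.118
grasp_force: 60.4
```

```bash
python3 rod.py
```

```text
[ 0.56683281 -0.16328726  0.18817197]
[[29.2, -162.6, 20.0], [29.6, -134.2, 19.0], [11.0, -119.4, 26.0], [31.6, -107.9, 27.0], [29.2, -81.1, 29.0], [30.5, -19.2, 29.0]]
-0.01 31 [ -0.6   7.9 -10.9]
-0.03 29 [ -2.2   6.9 -29.5]
-0.05 31 [ -2.5   6.9 -50.1]
-0.07 30 [ -3.8   8.4 -68.8]
-0.09 19 [ -3.9   7.3 -86.6]
```

```bash
python3 -c "
from h import *
q=manip.state();print(q['joint_pos'],q['time'])"
```

```text
[-4.03390683e-01 -1.81209828e-02  1.72032102e+00  4.22688676e-04
  1.43867104e+00  1.16734482e+00] 37.8
```

move_arm([
  [[0,0,0,0,0,-1,1],[0,0,0,0,0,-1,1],[0,0,0,0,0,-1,1],[0,0,0,0,0,-1,1],[0,0,0,0,0,-1,1],[0,0,0,0,0,-1,1],[0,0,0,0,0,-1,1],[0,0,0,0,0,-1,1],[0,0,0,0,0,-1,1],[0,0,0,0,0,-1,1]],
])

```text
time: 39.05
tool_pos: [0.5668, -0.1596, 0.1874]
tool_rot: [0.0, 0.729, 0.684, 0.0]
contact_force: [0.2, -0.2, -0.3]
gripper_width: 0.118
grasp_force: 60.4
```

move_arm([
  [[0,0,0,0,0,-0.47,1],[0.262,-0.006,0,0,0,0,1],[0.262,-0.006,0,0,0,0,1],[0.262,-0.006,0,0,0,0,1],[0.262,-0.006,0,0,0,0,1],[0,0,0,0,0,0,1],[0,0,0,0,0,0,1],[0,0,0,0,0,0,1],[0,0,0,0,0,0,1],[0,0,0,0,0,0,1]],
])

```text
time: 40.3
tool_pos: [0.5637, -0.0357, 0.1868]
tool_rot: [-0.0, 0.707, 0.707, -0.0]
contact_force: [-0.1, 0.3, -1.6]
gripper_width: 0.121
grasp_force: 60.4
```

```bash
sed 's/^f=cam("top"); print(beads(f).tolist());//' rod.py > rod2.py; python3 rod2.py; python3 -c "
from h import *
q=manip.state();print(q['tool_rot'],q['time'])"
```

```text
[-8.36917753e-05  7.07211602e-01  7.07001937e-01 -6.42222465e-05] 40.3  File "rod2.py", line 3
    s=cam("side")
IndentationError: unexpected indent
```

move_arm([
  [[-0.016,0,0,0,0,0,1],[0,0,0.17,0,0,0,1],[0,0,0.17,0,0,0,1],[0,0,0.17,0,0,0,1],[0,0,0.17,0,0,0,1],[-0.033,0.033,0,0,0,0,1],[0.03,0.027,0,0,0,0,1],[0.034,0.022,0,0,0,0,1],[0.037,0.017,0,0,0,0,1],[0.039,0.011,0,0,0,0,1]],
])

```text
time: 41.55
tool_pos: [0.5774, -0.0239, 0.1058]
tool_rot: [0.0, 0.707, 0.707, 0.0]
contact_force: [-0.6, -0.4, -0.0]
gripper_width: 0.12
grasp_force: 60.4
```

move_arm([
  [[0.04,0.005,0,0,0,0,1],[0.04,-0.002,0,0,0,0,1],[0.04,-0.008,0,0,0,0,1],[0.038,-0.014,0,0,0,0,1],[0.035,-0.02,0,0,0,0,1],[-0.03,-0.05,0,0,0,0,1],[-0.02,-0.03,-0.1,0,0,0,1],[0,0,-0.2,0,0,0,1],[0,0,-0.2,0,0,0,1],[0,0,-0.18,0,0,0,1]],
])

```text
time: 42.8
tool_pos: [0.5634, -0.0067, 0.1893]
tool_rot: [0.001, 0.707, 0.707, 0.002]
contact_force: [0.5, -0.6, -0.6]
gripper_width: 0.116
grasp_force: 60.5
```

move_arm([
  [[-0.27,-0.111,0,0,0,0,1],[-0.27,-0.111,0,0,0,0,1],[-0.27,-0.111,0,0,0,0,1],[-0.27,-0.111,0,0,0,0,1],[-0.27,-0.111,0,0,0,0,1],[-0.27,-0.111,0,0,0,0,1],[-0.27,-0.111,0,0,0,0,1],[-0.27,-0.111,0,0,0,0,1],[-0.27,-0.111,0,0,0,0,1],[0,0,0,0,0,0,1]],
])

```text
time: 44.05
tool_pos: [0.4428, -0.3005, 0.1882]
tool_rot: [0.001, 0.708, 0.706, 0.001]
contact_force: [0.1, 1.7, -1.2]
gripper_width: 0.118
grasp_force: 60.6
```

Run:
```python
from rod import *
print(proj(s,[t-[0,0,.094],t-[0,0,.01],[.4425,-.2987,.05]]),proj(f,[t-[0,0,.094]]),manip.state()["time"])
# rod mask in side view: bright-gray columns per row
cv2.imwrite("pics/s8.png",s["pixels"]); cv2.imwrite("pics/t8.png",f["pixels"])
b=cv2.resize(f["pixels"][163:243,293:373],(400,400),interpolation=cv2.INTER_CUBIC);a=cv2.resize(s["pixels"][90:190,305:405],(400,400),interpolation=cv2.INTER_CUBIC)
cv2.imwrite("pics/g8.png",np.hstack([a,b]))
```

```text
[ 0.44277556 -0.30050937  0.18820216]
[[29.1, -162.3, 18.0], [29.1, -134.3, 15.0], [10.6, -122.5, 26.0], [31.9, -108.1, 26.0], [29.3, -81.1, 26.0], [29.7, 35.4, 29.0]]
-0.01 31 [  2.6  -0.5 -11.3]
-0.03 30 [  2.   -1.4 -30.5]
-0.05 25 [  1.5  -3.5 -49.5]
-0.07 27 [  1.6  -6.7 -69.1]
-0.09 15 [  2.4  -8.  -86.8]
[[355.97366767 148.58198323]
 [356.901216   122.18764874]
 [355.56085169 162.08842096]] [[473.94879335 249.23428877]] 44.15
```

View pics/g8.png

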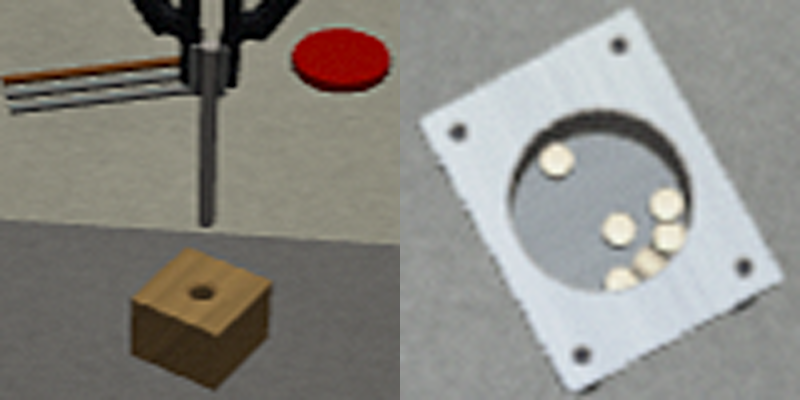

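The picture shows the single bead pushed round to crop (557,160) and the others still clustered. All six are in the drum, and five of them have moved about a bead's width or more from their start, so I stop stirring. The rod leans about 0.1 rad in the grip with its foot towards -y, so I tilt the tool to bring it upright before inserting it.

move_arm([
  [[0.033,0,0,0,0,0,1],[0,0,0,0,0.35,0,1],[0,0,0,0,0.32,0,1],[0,0,0,0,0,0,1],[0,0,0,0,0,0,1],[0,0,0,0,0,0,1],[0,0,0,0,0,0,1],[0,0,0,0,0,0,1],[0,0,0,0,0,0,1],[0,0,0,0,0,0,1]],
])

```text
time: 45.4
tool_pos: [0.4429, -0.2948, 0.1869]
tool_rot: [-0.036, 0.706, 0.706, 0.035]
contact_force: [-0.3, 0.5, -0.5]
gripper_width: 0.116
grasp_force: 60.5
```

Run:
```python
from rod import *
print(proj(s,[t-[0,0.002,.094],[.4427,-.2985,.05]]),manip.state()["tool_rot"])
g=s["pixels"].astype(int)
for v in range(128,150,2):
    row=g[v,345:370].sum(1); print(v,row.tolist())
# hole centre: dark spot in wood top
y=g[155:172,340:372]; m=(y.sum(2)<170); vv,uu=np.nonzero(m); print("hole px",uu.mean()+340,vv.mean()+155,m.sum())
```

```text
[ 0.4429096  -0.29483533  0.18693493]
[[29.1, -162.3, 18.0], [28.8, -134.5, 16.0], [10.7, -121.4, 25.0], [31.9, -108.1, 26.0], [29.3, -81.5, 27.0], [29.9, 35.2, 28.0]]
-0.01 32 [  1.9   0.9 -10.1]
-0.03 29 [  1.3  -0.3 -29.7]
-0.05 30 [  1.1   0.6 -49.2]
-0.07 24 [  1.4   1.2 -70.4]
-0.09 16 [  1.    0.5 -86.9]
[[355.79863657 149.79173434]
 [355.48173861 162.12907486]] [-0.03551195  0.70605498  0.70637411  0.03550886]
128 [415, 423, 418, 422, 435, 440, 432, 425, 434, 310, 137, 176, 182, 190, 347, 442, 429, 420, 423, 432, 425, 427, 419, 401, 407]
130 [414, 421, 410, 419, 421, 425, 430, 428, 444, 327, 138, 181, 184, 194, 352, 434, 417, 423, 421, 422, 422, 426, 420, 421, 424]
132 [412, 415, 424, 419, 416, 414, 415, 427, 443, 319, 140, 182, 179, 241, 379, 434, 421, 420, 416, 413, 409, 409, 411, 411, 412]
134 [414, 415, 412, 415, 425, 434, 433, 433, 447, 331, 142, 180, 176, 235, 374, 428, 420, 426, 429, 418, 418, 413, 407, 404, 415]
136 [410, 402, 415, 418, 422, 425, 424, 419, 391, 260, 148, 180, 172, 244, 372, 426, 406, 414, 411, 414, 410, 418, 422, 420, 424]
138 [416, 424, 435, 436, 419, 421, 429, 437, 399, 266, 150, 184, 180, 221, 363, 422, 411, 400, 407, 410, 418, 405, 410, 411, 409]
140 [413, 413, 416, 418, 409, 412, 425, 438, 413, 268, 150, 185, 173, 285, 405, 429, 422, 412, 405, 409, 415, 408, 407, 424, 413]
142 [415, 418, 417, 412, 414, 415, 418, 437, 405, 274, 152, 179, 171, 283, 400, 422, 420, 415, 417, 417, 419, 425, 411, 414, 418]
144 [421, 405, 406, 416, 416, 415, 407, 409, 387, 260, 159, 178, 163, 279, 394, 431, 416, 416, 419, 414, 416, 413, 418, 420, 418]
146 [430, 421, 416, 420, 414, 408, 424, 435, 405, 273, 164, 185, 168, 284, 400, 428, 421, 418, 407, 409, 412, 422, 422, 417, 419]
148 [287, 294, 289, 293, 294, 290, 291, 299, 254, 179, 165, 181, 167, 270, 341, 324, 350, 370, 361, 383, 402, 402, 394, 415, 439]
hole px 356.392523364486 168.0467289719626 107
```

The rod is now upright. I shift 2 mm towards +y and lower it into the hole in two stages.

move_arm([
  [[0.017,0,0,0,0,0,1],[0,0,0,0,0,0,1],[-0.01,0,0.1,0,0,0,1],[-0.01,0,0.1,0,0,0,1],[-0.01,0,0.1,0,0,0,1],[-0.005,0,0.05,0,0,0,1],[-0.005,0,0.05,0,0,0,1],[-0.005,0,0.05,0,0,0,1],[0,0,0,0,0,0,1],[0,0,0,0,0,0,1]],
])

```text
time: 46.75
tool_pos: [0.4431, -0.2929, 0.1332]
tool_rot: [-0.035, 0.706, 0.706, 0.036]
contact_force: [0.1, -0.1, 0.2]
gripper_width: 0.117
grasp_force: 60.5
```

move_arm([
  [[-0.005,0,0.05,0,0,0,1],[-0.005,0,0.05,0,0,0,1],[-0.005,0,0.05,0,0,0,1],[-0.005,0,0.05,0,0,0,1],[-0.004,0,0.035,0,0,0,1],[0,0,0,0,0,0,1],[0,0,0,0,0,0,1],[0,0,0,0,0,0,1],[0,0,0,0,0,0,1],[0,0,0,0,0,0,1]],
])

```text
time: 48.0
tool_pos: [0.443, -0.2928, 0.1046]
tool_rot: [-0.035, 0.706, 0.706, 0.036]
contact_force: [0.6, 0.5, -0.4]
gripper_width: 0.119
grasp_force: 60.5
```

move_arm([
  [[0,0,0,0,0,0,0],[0,0,0,0,0,0,0],[0,0,0,0,0,0,0],[0.017,0,-0.17,0,0,0,0],[0.02,0,-0.2,0,0,0,0],[0.025,0,-0.25,0,0,0,0],[0.03,0,-0.3,0,0,0,0],[0,0,0,0,-0.67,1,0],[0,0,0,0,0,1,0],[0,0,0,0,0,1,0]],
])

```text
time: 49.25
tool_pos: [0.4434, -0.2929, 0.2176]
tool_rot: [-0.001, 0.848, 0.53, -0.003]
contact_force: [0.7, -0.2, 0.2]
gripper_width: 0.997
grasp_force: 0.0
```

Run:
```python
from h import *
s=cam("side"); vv,uu=np.mgrid[0:480,0:640]; o,d=ray(s,np.c_[uu.ravel(),vv.ravel()]); P=o+d*s["depth"].reshape(-1,1)
r=np.hypot(P[:,0]-.443,P[:,1]+.297)
for z in np.arange(.06,.18,.02):
    k=(r<.03)&(abs(P[:,2]-z)<.01); print(z.round(2),k.sum(),(P[k].mean(0)*1000).round(1) if k.any() else "")
k=(r<.03)&(P[:,2]<.2); print("top z",np.sort(P[k,2])[-3:])
q=manip.state();print(q["tool_pos"],q["tool_rot"],q["time"],q["joint_pos"])
```

```text
0.06 131 [ 442.9 -293.4   53.4]
0.08 25 [ 445.8 -292.1   80.9]
0.1 27 [ 445.7 -293.4  101.3]
0.12 27 [ 445.5 -292.5  120.1]
0.14 33 [ 446.  -291.7  139.7]
0.16 19 [ 445.  -293.4  156.1]
top z [0.15950007 0.1596494  0.16097935]
[ 0.44330106 -0.29297186  0.21746299] [-0.0010277   0.84886536  0.52860101 -0.00274356] 49.3 [-0.72141547 -0.17482743  1.81648574 -0.00467223  1.50348505 -0.26420527]
```

The rod stands upright in its block with its top at 0.159 m. Now the cover.

move_arm([
  [[0,0,0,0,0,0.995,0],[0,0,0,0,0,0.995,0],[0,0,0,0,0,0.995,0],[0,0,0,0,0,0.995,0],[0,0,0,0,0,0.995,0],[0,0,0,0,0,0.995,0],[0.06,-0.3,0,0,0,0,0],[0.09,-0.45,0,0,0,0,0],[0.09,-0.45,0,0,0,0,0],[0.09,-0.45,0,0,0,0,0]],
])

```text
time: 50.55
tool_pos: [0.4372, -0.0897, 0.2171]
tool_rot: [-0.0, 0.994, 0.113, -0.003]
contact_force: [0.6, 0.5, -0.3]
gripper_width: 1.0
grasp_force: 0.0
```

move_arm([
  [[0.09,-0.45,0,0,0,0,0],[0.09,-0.45,0,0,0,0,0],[0.09,-0.45,0,0,0,0,0],[0.09,-0.45,0,0,0,0,0],[0.09,-0.45,0.1,0,0,0,0],[0.09,-0.45,0.2,0,0,0,0],[0.06,-0.32,0.2,0,0,0,0],[0,0,0.2,0,0,0,0],[0,0,0,0,0,0,0],[0,0,0,0,0,0,0]],
])

```text
time: 51.8
tool_pos: [0.4263, 0.2783, 0.1335]
tool_rot: [-0.001, 0.994, 0.113, -0.003]
contact_force: [0.3, 0.5, 0.8]
gripper_width: 1.0
grasp_force: 0.0
```

```bash
cat > go.py <<'E'
from h import *
from scipy.spatial.transform import Rotation as R
def rel(p,yaw):
    q=manip.state(); w=q["tool_rot"]; A=R.from_quat([w[1],w[2],w[3],w[0]])
    y=np.radians(yaw); T=R.from_matrix(np.array([[np.cos(y),np.sin(y),0],[np.sin(y),-np.cos(y),0],[0,0,-1.]]))
    print("t",q["time"],"pos",np.round(q["tool_pos"],4),"shift",(A.inv().apply(np.array(p)-q["tool_pos"])/.12).round(3),"turn",((A.inv()*T).as_rotvec()/.15).round(3))
E
python3 - <<'E'
from go import *
from m import *
rel([.430,.2848,.013],12.5)
s=cam("side"); g=cv2.cvtColor(s["pixels"],cv2.COLOR_BGR2HSV)
for n,c,z,rr in(("cover",(338,354),.006,50),("drum",(303,230),.06,42)):
    for th in(120,135,150):
        m=((g[...,2]>th)&(g[...,1]<45)).astype(np.uint8); w=np.zeros_like(m); cv2.circle(w,c,rr,1,-1); m*=w
        k,l,st,_=cv2.connectedComponentsWithStats(m); m=(l==1+np.argmax(st[1:,4])).astype(np.uint8)
        h=max(cv2.findContours(m,0,cv2.CHAIN_APPROX_NONE)[0],key=cv2.contourArea).reshape(-1,2)
        r=cv2.minAreaRect((onz(s,h,z)[:,:2]*1000).astype(np.float32)); print(n,th,np.round(r[0],1),np.round(r[1],1),round(r[2],1))
E
```

```text
t 51.8 pos [0.4263 0.2783 0.1335] shift [ 0.047 -0.043  1.004] turn [-0.016  0.034  0.054]
cover 120 [432.2 284.5] [132.7 101.2] 12.4
cover 135 [432.4 284.4] [130.8 100. ] 12.4
cover 150 [432.5 284.8] [129.5  98.9] 12.2
drum 120 [551.  -22.2] [126.4 102.1] 27.5
drum 135 [551.6 -21.8] [125.1 100. ] 27.3
drum 150 [551.4 -21.7] [123.4  98.7] 27.8
```

move_arm([
  [[0.052,-0.042,0,-0.016,0.034,0.054,0],[0,0,0.2,0,0,0,0],[0,0,0.3,0,0,0,0],[0,0,0.25,0,0,0,0],[0,0,0.15,0,0,0,0],[0,0,0.1,0,0,0,0],[0,0,0,0,0,0,0],[0,0,0,0,0,0,0.5],[0,0,0,0,0,0,1],[0,0,0,0,0,0,1]],
])

```text
time: 53.1
tool_pos: [0.4306, 0.2848, 0.0125]
tool_rot: [0.0, 0.994, 0.109, -0.0]
contact_force: [0.2, 0.2, -0.1]
gripper_width: 0.376
grasp_force: 0.0
```

move_arm([
  [[0,0,0,0,0,0,1],[0,0,0,0,0,0,1],[0,0,-0.1,0,0,0,1],[0,0,-0.2,0,0,0,1],[0,0,-0.25,0,0,0,1],[0,0,-0.25,0,0,0,1],[0,0,-0.2,0,0,0,1],[0,0,0,0,0,0,1],[0,0,0,0,0,0,1],[0,0,0,0,0,0,1]],
])

```text
time: 54.35
tool_pos: [0.4293, 0.2841, 0.1299]
tool_rot: [0.001, 0.994, 0.109, -0.003]
contact_force: [0.2, 0.4, -2.3]
gripper_width: 0.144
grasp_force: 61.7
```

Run:
```python
from go import *
from m import *
rel([.5472,-.0225,.12],27.7); print(manip.state()["gripper_width"])
f=cam("top"); s=cam("side")
z=manip.state()["tool_pos"][2]-.012+.006
try: print("top cover",plate(f,tuple(int(x) for x in proj(f,[[.4307,.2842,z]])[0]),z,62)[0])
except Exception as e: print(e)
g=cv2.cvtColor(s["pixels"],cv2.COLOR_BGR2HSV); m=((g[...,2]>120)&(g[...,1]<45)).astype(np.uint8); w=np.zeros_like(m)
cv2.circle(w,tuple(int(x) for x in proj(s,[[.4307,.2842,z]])[0]),65,1,-1); m*=w
k,l,st,_=cv2.connectedComponentsWithStats(m); m=(l==1+np.argmax(st[1:,4])).astype(np.uint8)
h=max(cv2.findContours(m,0,cv2.CHAIN_APPROX_NONE)[0],key=cv2.contourArea).reshape(-1,2)
r=cv2.minAreaRect((onz(s,h,z)[:,:2]*1000).astype(np.float32)); print("side",r)
vv,uu=np.nonzero(cv2.erode(m,np.ones((5,5)))); P=depthpt(s,list(zip(uu,vv))); A=np.c_[P[:,:2],np.ones(len(P))]
c=np.linalg.lstsq(A,P[:,2],rcond=None)[0]; print("tilt mrad",(c[:2]*1000).round(1),"z",P[:,2].mean())
```

```text
t 54.35 pos [0.4293 0.2841 0.1299] shift [0.407 2.707 0.083] turn [ 0.003  0.036 -1.77 ]
0.14367646992243588
top cover ((433.565673828125, 257.75726318359375), (130.37646484375, 47.065486907958984), 12.70727252960205)
side ((430.89166259765625, 285.0220642089844), (132.54373168945312, 101.01223754882812), 12.519206047058105)
tilt mrad [-145.2  991.9] z 0.12701663409746336
```

The cover is held, level in yaw at 12.5° and at the expected height. I carry it over the drum.

move_arm([
  [[0.025,0.18,0,0,0,0,1],[0.051,0.33,0,0,0,0,1],[0.051,0.35,0,0,0,0,1],[0.051,0.35,0,0,0,0,1],[0.051,0.35,0,0,0,0,1],[0.051,0.35,0,0,0,0,1],[0.051,0.35,0,0,0,0,1],[0.051,0.3,0,0,0,0,1],[0.025,0.15,0,0,0,-0.885,1],[0,0,0,0,0,-0.885,1]],
])

```text
time: 55.7
tool_pos: [0.5485, -0.0238, 0.131]
tool_rot: [-0.0, 0.971, 0.24, -0.002]
contact_force: [0.0, 0.7, -2.1]
gripper_width: 0.143
grasp_force: 61.7
```

move_arm([
  [[0,0,0,0,0,0,1],[0,0,0,0,0,0,1],[0,0,0,0,0,0,1],[0,0,0,0,0,0,1],[0,0,0,0,0,0,1],[0,0,0,0,0,0,1],[0,0,0,0,0,0,1],[0,0,0,0,0,0,1],[0,0,0,0,0,0,1],[0,0,0,0,0,0,1]],
])

```text
time: 56.95
tool_pos: [0.5484, -0.0223, 0.1318]
tool_rot: [0.0, 0.971, 0.239, -0.001]
contact_force: [0.3, -0.7, -1.2]
gripper_width: 0.139
grasp_force: 61.7
```

```bash
cat > fin.py <<'E'
from go import *
from m import *
rel([.5472,-.0225,.0825],27.7)
t=np.array(manip.state()["tool_pos"]); zt=t[2]-.0125+.006
s=cam("side"); cv2.imwrite("pics/fin.png",s["pixels"])
g=cv2.cvtColor(s["pixels"],cv2.COLOR_BGR2HSV); m=((g[...,2]>120)&(g[...,1]<45)).astype(np.uint8); w=np.zeros_like(m)
# limit to the cover plate by depth
vv,uu=np.mgrid[0:480,0:640]; o,d=ray(s,np.c_[uu.ravel(),vv.ravel()]); P=(o+d*s["depth"].reshape(-1,1)).reshape(480,640,3)
cl=(np.hypot(P[...,0]-t[0],P[...,1]-t[1])<.095)&(abs(P[...,2]-zt)<.012)
m=(cl&(m>0)).astype(np.uint8); m=cv2.morphologyEx(m,cv2.MORPH_CLOSE,np.ones((3,3)))
k,l,st,_=cv2.connectedComponentsWithStats(m); m=(l==1+np.argmax(st[1:,4])).astype(np.uint8)
h=max(cv2.findContours(m,0,cv2.CHAIN_APPROX_NONE)[0],key=cv2.contourArea).reshape(-1,2)
r=cv2.minAreaRect((onz(s,h,zt)[:,:2]*1000).astype(np.float32)); print("side cover",r)
q=P[m>0]; A=np.c_[q[:,:2]-t[:2],np.ones(len(q))]; c=np.linalg.lstsq(A,q[:,2],rcond=None)[0]; print("tilt mrad",(c[:2]*1000).round(1),"ztop",c[2],"exp",zt)
E
python3 fin.py
python3 - <<'E'
from m import *
s=cam("side"); s["pixels"]=cv2.imread("pics/n_top.png") if 0 else cv2.imread("pics/side0.png")
# drum holes in the first side picture: dark blobs on flange
def holes(F,c,z,cen,yaw,dark=1):
    g=cv2.GaussianBlur(cv2.cvtColor(F["pixels"],cv2.COLOR_BGR2GRAY),(3,3),0).astype(float); y=np.radians(yaw); out=[]
    for a,b in((53,38),(-53,38),(-53,-38),(53,-38)):
        p=np.array([cen[0]+(a*np.cos(y)-b*np.sin(y))/1000,cen[1]+(a*np.sin(y)+b*np.cos(y))/1000,z]); u=proj(F,[p])[0]; i,j=int(round(u[0])),int(round(u[1]))
        k=g[j-4:j+5,i-4:i+5]; wt=np.clip(np.median(k)-10-k,0,None); vv,uu=np.mgrid[j-4:j+5,i-4:i+5]; out.append([(uu*wt).sum()/wt.sum(),(vv*wt).sum()/wt.sum()])
    return np.array(out)
h=holes(s,None,.06,(.5478,-.021),27.8); P=onz(s,h,.06); print("side drum holes mean",P.mean(0),[np.linalg.norm(P[i]-P[(i+1)%4]).round(4) for i in range(4)])
e=P[0]-P[1]; e2=P[3]-P[2]; print(np.degrees(np.arctan2(e[1],e[0])),np.degrees(np.arctan2(e2[1],e2[0])))
E
```

```text
t 56.95 pos [ 0.5484 -0.0223  0.1318] shift [-0.008 -0.003  0.411] turn [-0.002  0.015 -0.   ]
side cover ((551.5712280273438, -21.268775939941406), (131.20361328125, 99.95346069335938), 27.619613647460938)
tilt mrad [-232.6  761.4] ztop 0.11989754409965885 exp 0.12527364805236862
side drum holes mean [ 0.54650139 -0.01988963  0.06      ] [np.float64(0.1075), np.float64(0.0893), np.float64(0.112), np.float64(0.0886)]
28.931411201381138 29.235959472401063
```

Run:
```python
from go import *
from m import *
s=cam("side"); cur=s["pixels"].copy(); dep=s["depth"].copy(); t=np.array(manip.state()["tool_pos"])
def rect(img,c,z,rr,th):
    g=cv2.cvtColor(img,cv2.COLOR_BGR2HSV); m=((g[...,2]>th)&(g[...,1]<45)).astype(np.uint8); w=np.zeros_like(m)
    cv2.circle(w,tuple(int(x) for x in proj(s,[[*c,z]])[0]),rr,1,-1); m*=w
    k,l,st,_=cv2.connectedComponentsWithStats(m); m=(l==1+np.argmax(st[1:,4])).astype(np.uint8); m=cv2.morphologyEx(m,cv2.MORPH_OPEN,np.ones((3,3)))
    h=max(cv2.findContours(m,0,cv2.CHAIN_APPROX_NONE)[0],key=cv2.contourArea).reshape(-1,2)
    r=cv2.minAreaRect((onz(s,h,z)[:,:2]*1000).astype(np.float32)); return np.round(r[0],1),np.round(r[1],1),round(r[2],2),m
for th in(115,125,135): print("drum",*rect(cv2.imread("pics/side0.png"),(.5478,-.021),.06,55,th)[:3])
for th in(115,125,135):
    R_=rect(cur,(.5515,-.0213),t[2]-.0065,62,th); print("cover",*R_[:3])
print("g2 clicks",onz(s,(np.array([(391,408),(227,452),(435,489),(266,537)])+.5)/4-.5+[220,110],.06).round(4).tolist())
y=np.radians(27.6)
for a,b in((40,42),(-40,42),(-40,-42),(40,-42),(58,0),(-58,0)):
    p=np.array([.5515+(a*np.cos(y)-b*np.sin(y))/1000,-.0213+(a*np.sin(y)+b*np.cos(y))/1000,t[2]-.0065]); u=proj(s,[p])[0].round().astype(int)
    o,d=ray(s,[u]); D=np.median(dep[u[1]-1:u[1]+2,u[0]-1:u[0]+2]); print((a,b),"z",(o+d[0]*D)[2].round(4),"exp",p[2].round(4))
cv2.imwrite("pics/g9.png",cv2.resize(cur[120:290,200:400],(800,680))[:600])
```

```text
drum [549.  -23.2] [130.8 101. ] 27.78
drum [549.  -23.3] [131.  100.1] 27.42
drum [549.  -23.1] [129.  99.] 27.63
cover [542.3   7.7] [144.6 160.9] 27.51
cover [542.2   7.8] [144.6 159.5] 27.25
cover [549.8 -21.6] [129.   98.3] 27.16
g2 clicks [[0.5194, -0.0804, 0.06], [0.6134, -0.0309, 0.06], [0.4844, -0.0131, 0.06], [0.5781, 0.0371, 0.06]]
(40, 42) z 0.1266 exp 0.1253
(-40, 42) z 0.1263 exp 0.1253
(-40, -42) z 0.1278 exp 0.1253
(40, -42) z 0.1265 exp 0.1253
(58, 0) z 0.1258 exp 0.1253
(-58, 0) z 0.1268 exp 0.1253
```

move_arm([
  [[-0.014,0.002,0,0,0.015,0,1],[0,0,0.05,0,0,0,1],[0,0,0.08,0,0,0,1],[0,0,0.08,0,0,0,1],[0,0,0.08,0,0,0,1],[0,0,0.06,0,0,0,1],[0,0,0.05,0,0,0,1],[0,0,0,0,0,0,1],[0,0,0,0,0,0,1],[0,0,0,0,0,0,1]],
])

```text
time: 58.35
tool_pos: [0.5474, -0.0234, 0.0843]
tool_rot: [0.0, 0.971, 0.239, 0.0]
contact_force: [0.2, -0.2, -1.7]
gripper_width: 0.145
grasp_force: 61.7
```

Run:
```python
from go import *
rel([.547,-.0233,.0825],27.7); t=np.array(manip.state()["tool_pos"])
s=cam("side"); z=t[2]-.0125; dep=s["depth"]; g=cv2.cvtColor(s["pixels"],cv2.COLOR_BGR2GRAY); y=np.radians(27.6)
W=lambda a,b,zz,c:np.array([c[0]+(a*np.cos(y)-b*np.sin(y))/1000,c[1]+(a*np.sin(y)+b*np.cos(y))/1000,zz])
for a,b in((40,42),(-40,42),(-40,-42),(40,-42),(58,0),(-58,0)):
    u=proj(s,[W(a,b,z+.006,(.549,-.0225))])[0].round().astype(int); o,d=ray(s,[u]); print((a,b),"dz mm",1000*((o+d[0]*np.median(dep[u[1]-1:u[1]+2,u[0]-1:u[0]+2]))[2]-z-.006).round(4))
hsv=cv2.cvtColor(s["pixels"],cv2.COLOR_BGR2HSV); m=((hsv[...,2]>120)&(hsv[...,1]<45)).astype(np.uint8); w=np.zeros_like(m)
cv2.circle(w,tuple(int(x) for x in proj(s,[[.549,-.0225,z+.006]])[0]),58,1,-1); m*=w
for th in (120,128,135):
    mm=(m&(hsv[...,2]>th)).astype(np.uint8); mm=cv2.morphologyEx(mm,cv2.MORPH_OPEN,np.ones((3,3)));k,l,st,_=cv2.connectedComponentsWithStats(mm); mm=(l==1+np.argmax(st[1:,4])).astype(np.uint8)
    h=max(cv2.findContours(mm,0,cv2.CHAIN_APPROX_NONE)[0],key=cv2.contourArea).reshape(-1,2); r=cv2.minAreaRect((onz(s,h,z+.006)[:,:2]*1000).astype(np.float32)); print(th,r)
c=cv2.resize(s["pixels"][165:275,240:370],(780,660),interpolation=cv2.INTER_CUBIC)[:600]; cv2.imwrite("pics/g10.png",c)
```

```text
t 58.35 pos [ 0.5474 -0.0234  0.0843] shift [-0.002 -0.002  0.015] turn [ 0.002 -0.005 -0.   ]
(40, 42) dz mm 0.8
(-40, 42) dz mm 1.9
(-40, -42) dz mm 0.3
(40, -42) dz mm 0.5
(58, 0) dz mm 1.2
(-58, 0) dz mm 0.6
120 ((550.9370727539062, -22.31109619140625), (134.51898193359375, 100.07466888427734), 27.57636070251465)
128 ((550.5808715820312, -22.697708129882812), (133.54547119140625, 100.03136444091797), 27.776596069335938)
135 ((549.357421875, -22.791465759277344), (129.78721618652344, 98.67388153076172), 27.417856216430664)
```

View pics/g10.png

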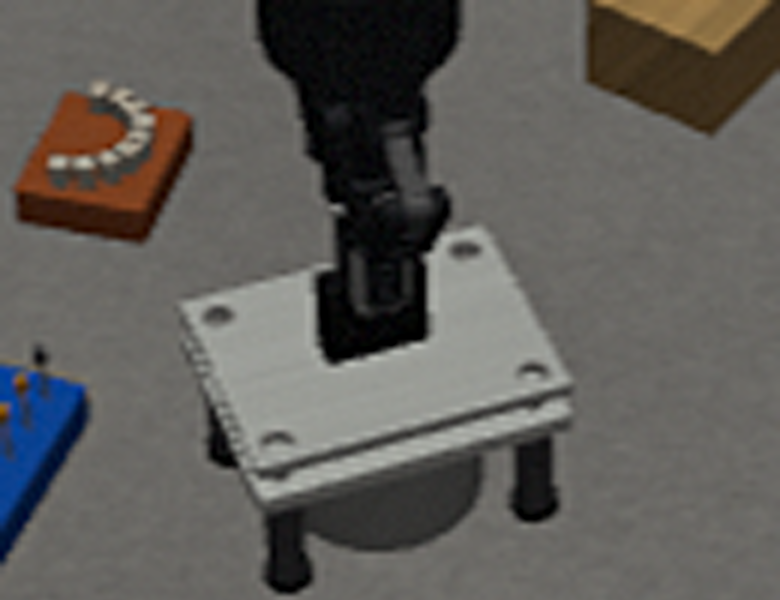

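Run:
```python
from go import *
s=cam("side"); z=manip.state()["tool_pos"][2]-.0065
P=onz(s,(np.array([(464,250),(218,315),(533,370),(279,439)])+.5)/6-.5+[240,165],z); print(P.round(4).tolist(),P.mean(0).round(4))
# corners: cover top (478,230),(181,303),(573,384),(256,465)
Q=onz(s,(np.array([(480,229),(181,303),(573,384),(254,462)])+.5)/6-.5+[240,165],z); print(Q.mean(0).round(4))
D=cv2.imread("pics/side0.png"); print(manip.state()["time"])
```

```text
[[0.5203, -0.0807, 0.0777], [0.6135, -0.0318, 0.0777], [0.4843, -0.0142, 0.0777], [0.5776, 0.0343, 0.0777]] [ 0.5489 -0.0231  0.0777]
[ 0.5495 -0.0229  0.0777]
58.45
```

The picture shows the cover level just above the flange, with plate and flange edges parallel. The hole pattern averages (0.5489, -0.0231), against (0.549, -0.0225) for the drum in the same view. I trim the height by 1.5 mm and let it settle.

move_arm([
  [[0,0,0.007,0,0,0,1],[0,0,0.006,0,0,0,1],[0,0,0,0,0,0,1],[0,0,0,0,0,0,1],[0,0,0,0,0,0,1],[0,0,0,0,0,0,1],[0,0,0,0,0,0,1],[0,0,0,0,0,0,1],[0,0,0,0,0,0,1],[0,0,0,0,0,0,1]],
])

```text
time: 59.7
tool_pos: [0.547, -0.0233, 0.0822]
tool_rot: [-0.0, 0.971, 0.239, 0.0]
contact_force: [-0.3, 0.1, -1.7]
gripper_width: 0.143
grasp_force: 61.7
```

```bash
python3 -c "
from go import *
rel([.547,-.0233,.0825],27.7); print(manip.job_done())"
```

```text
t 59.7 pos [ 0.547  -0.0233  0.0822] shift [-0.    -0.    -0.002] turn [-0.001 -0.001 -0.   ]
the job is handed in; nothing more can be done
None
```

I handed the job in at 59.7 s: by my tracking five of the six beads moved on (one of them only just a bead's width), all six stayed in the drum, the rod stands back in its block, and the cover is held level about 10 mm above the flange with its holes lined up to within about 1 mm; the judge's result was not shown.

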